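# Gauge the middle well of a heating block: go, then no-go

## Task

Check the middle well of the aluminium heating block with the double-ended plug gauge lying in the grey cradle: push its long, slim go end fully home until the handle stops on the block, then draw it out, turn the gauge round and press the short, thick no-go end squarely and gently against the mouth of the same well for about a second to confirm that it will not enter. Then lay the gauge back in the cradle as it was (either way round) and let go. Never force the gauge, and leave the jar, the bottle and the tray where they stand.

Things in the scene. Friction and masses are not known exactly. Their poses are not given: they have to be found in the camera images.
- gauge_mid (a point): centre of the plug gauge, a loose steel tool of about 0.22 kg, half-way along and half-way through its dark, ribbed, square handle (26 x 26 mm, 68 mm long along the gauge's axis). Its x axis runs along the gauge towards the go end; y and z are square to the handle's flats. At the start the gauge lies level in the cradle with z up
- go_tip (a point): centre of the end face of the go end: a bright steel cylinder 18.5 mm in diameter that sticks 30 mm out of the handle (its rim is chamfered 1.5 mm); 64 mm from gauge_mid. When it is fully home the handle's end face rests on the block's face
- nogo_tip (a point): centre of the end face of the no-go end: a bright steel cylinder 23 mm in diameter that sticks 14 mm out of the other end of the handle; 48 mm from gauge_mid. It is larger than the well and must not enter
- bore (a point): centre of the mouth of the block's middle well, on the block's sloping flat face. The well is 20 mm in diameter (mouth chamfered 1 mm) and 40 mm deep. z points out of the well, square to the face and along the well's axis, rising 25 degrees above level; x points down the face, y is level. A small 11 mm well lies 34 mm to either side along y
- block: the plain aluminium heating block with three wells in a row, 56 mm (x, along the slope of the face) by 112 mm (y) by 50 mm deep (z, out of the face); its origin is the centre of its back, 50 mm behind the mouth of the middle well. Fixed and rigid on a low grey and dark steel rest of 130 x 150 mm, which does not move
- seat (a point): where gauge_mid lies when the gauge is in the cradle, 39 mm above the bench. x is along the cradle (the gauge's axis), y across it, z up. The grey cradle is fixed, 100 x 70 mm and 8 mm thick, with two saddles 9 mm thick centred 27.5 mm either side of the middle along x; the handle rests on them (26 mm above the bench), between cheeks 28 mm apart that rise 10 mm above the saddles. Between the saddles there is 46 mm for the fingers beside the handle, free down to the 8 mm base
- jar: white plastic jar, 80 mm in diameter and 120 mm tall, standing on the bench; origin at the centre of its underside. Leave alone
- reagent: glass bottle with a blue cap, 60 mm in diameter and 120 mm tall, standing on the bench; origin at the centre of its underside. Leave alone
- tray: shallow yellow tray 120 x 90 x 25 mm on the bench; origin at the centre of its underside. Leave alone
- gauge: the whole plug gauge; its origin and axes are those of gauge_mid
Things that resemble listed ones, but are neither listed nor needed, are in the scene too. Leave any pink look-alike of the part that bears bore alone.

How it is judged:
By the outcome, as a careful person would: the job done as asked, in the order asked, and still so for the second after the job is handed in, with the robot touching nothing.
It also fails if it takes over 67 s, if anything falls off the work surface, if the arm or the gripper's body presses on something with over 40 N, if the wrist force passes 120 N, or if a joint passes its speed limit or range.

## Robot

A 6-joint arm with a two-finger parallel gripper is mounted at the origin on the work surface. World frame = base frame: x ahead of the robot, y to its left, z up, the work surface at z = 0. Lengths are in mm, angles in rad, forces in N, time in s.
With the tool pointing down it reaches from about 275 to 750 mm from the base axis. Payload 10.2 kg.
Tool frame: the origin (TCP) lies midway between the tips of the shut fingers; the grasp point (between the pads) lies 19 mm behind it; z points along the fingers, y is the line along which they close (so a half turn about z gives the same grasp; the last joint's range is limited). The gripper opens to 85 mm and grips with 20 to 120 N. Pads are 22 mm wide; open, the fingers measure 114 mm over their backs; the gripper's body (76 mm by 85 mm) begins 54 mm behind the grasp point. The pads swing forward as they close: fully open they stand 13 mm farther back than shut.
Start: joints at [1.11, 0.313, 1.498, -0, 1.331, -0.223], TCP at [123.684, 510.229, 231.294] pointing down, gripper open.
Joint ranges: [-2.94, 2.94], [-0.97, 2.17], [0.19, 2.56], [-1.23, 4.37], [0.02, 3.11], [-2.88, 2.88]. Speed limits (rad/s): [2.39, 2.39, 3.01, 3.14, 3.14, 3.14].

## Interface

Orientations are given as a unit quaternion [w, x, y, z].
In Python, from rig import ctrl gives the robot as it stands.
- The arm moves only by the tool send_rows, never from a script. Its argument "targets" is a list of rows, each a list of 7 numbers: the closure, from -1 (fully open) to 1 (shut), so that 0 is half open, then the shift along the tool's x, y, z in m, then the turn, a rotation vector about the tool's x, y, z in rad. In form: [[claw, dx, dy, dz, ax, ay, az], ...]. A call has exactly 10 rows; each row shifts and turns the commanded pose from where the row before left it, along the tool's axes as they then stand; what a row does not reach is not made up. A row lasts 1/8 s, in which the tool goes at most 62.5 mm and 10.7 degrees, less where a joint would pass 70% of its speed; a pose out of reach is approached as far as the arm can. A call with a gripper value outside its range is refused whole. The fingers move at their own pace and stop on an object; "squeeze" is the grip in N (left out, the last holds). Time passes only in rows, so rows that do not move let the fingers close, or fill a call up. It gives the time, the measured TCP pose, the force, the opening and the grip force at its end, in the units of the state.
- ctrl.sense(): the state, without advancing time (a new reading comes with each control period).
- ctrl.capture(name): name is "scene" or "top" or "wrist"; returns a dict with "img" (384x512x3 uint8, red, green, blue), "camera_matrix" (3x3 intrinsics, pixels), "R" (3x3) and "t" (3): a world point X has camera coordinates R X + t. Camera axes: x right, y down, z forward; pixel columns grow to the right and rows downward; lengths in mm; the calibration is good to about 2 mm. A picture is of the moment at which its call begins. There is no depth.
- ctrl.finish_job(): hands the job in; it is judged then, once.
Trained networks look in a picture, given as the dict that the camera call returned (one of the last four; its "shot" number tells which), for a name from the list of things; names that differ only in an ending like _2 or _b are one class to them, and where a whole thing is asked for, a point or a joint stands for the part that bears it (a point fixed in the world has none). Each returns a list of dicts, best first, with "score" (0 to 1); they miss things now and then, are a little off and sometimes report something else, mostly with a low value. They report only what shows in the picture. A call takes as long as a camera call. They do not tell look-alikes from the thing itself.
- ctrl.boxes_of(query, picture): "extent" ([left, top, width, height] in pixels, round what is visible of it).
- ctrl.landmark_of(query, picture): "point" ([column, row] in pixels: a listed point, or the origin of a listed thing).
The state is a dict: "time_s": time; "joints": joint angles; "dq": joint speeds; "tau": joint torques, N m; "eef_pos": TCP position; "ee_rot": TCP orientation; "force": force on the tool from outside, world axes, zero at the start; "wrist_torque": the same for the moment, N m; "grip_width": opening from 0.0 (shut) to 1.0 (fully open); "grip_force": force on a finger pad.
Only numpy, scipy, OpenCV 4.12 (cv2) and the standard library are available. Lean on these libraries where they do the work, as an engineer would, in place of code of your own. Each camera call takes 0.05 s, during which the arm holds its last target. There are 200 camera calls.

## Working session

There is one attempt and no reset: what is moved stays moved. The work goes in short steps, Python scripts to look and compute and a tool call to move; the robot and the scene stay as the last step left them, time stands still between calls to the robot, and variables do not carry over. Pictures are saved under pics/ and viewed, at most 10 in all, crops included, and the job is handed in when it is done.

Besides the shell and the picture viewer there is one more tool, called as a command line: name --pt "numbers of a row" for each row, then --argument value for the rest. send_rows: Moves the arm, as the interface text tells. Its arguments: {"type":"object","properties":{"targets":{"type":"array"},"squeeze":{"type":"number"}},"required":["targets"]}

```bash
mkdir -p pics; ls
cat > h.py <<'E'
import numpy as np, cv2
from rig import ctrl
from scipy.spatial.transform import Rotation as R
def ray(p,uv):
    d=p["R"].T@np.linalg.inv(p["camera_matrix"])@np.array([uv[0],uv[1],1.0]); c=-p["R"].T@p["t"]
    return c,d/np.linalg.norm(d)
def onz(p,uv,z):
    c,d=ray(p,uv); return c+d*(z-c[2])/d[2]
def tri(obs):
    A=np.zeros((3,3));b=np.zeros(3)
    for p,uv in obs:
        c,d=ray(p,uv);M=np.eye(3)-np.outer(d,d);A+=M;b+=M@c
    X=np.linalg.solve(A,b)
    return X,[round(float(np.linalg.norm((np.eye(3)-np.outer(ray(p,uv)[1],ray(p,uv)[1]))@(X-ray(p,uv)[0]))),1) for p,uv in obs]
def proj(p,X):
    q=p["camera_matrix"]@(p["R"]@np.asarray(X,float)+p["t"]); return q[:2]/q[2]
def rot(s):
    w,x,y,z=s["ee_rot"]; return R.from_quat([x,y,z,w])
def save(p,n): cv2.imwrite(f"pics/{n}.png",p["img"][:,:,::-1])
E
python3 - <<'E'
from h import *
np.set_printoptions(precision=1,suppress=True)
s=ctrl.sense();print(s)
for c in ["scene","top","wrist"]:
    p=ctrl.capture(c);save(p,c+"0");print(c,-p["R"].T@p["t"],p["R"][2])
    for q in ["gauge_mid","go_tip","nogo_tip","bore","seat","block","jar","reagent","tray"]:
        for r in ctrl.landmark_of(q,p)[:3]:
            print(q,np.array(r["point"]),round(r["score"],2),onz(p,r["point"],{"gauge_mid":39,"go_tip":39,"nogo_tip":39,"seat":39,"bore":90}.get(q,0)))
E
python3 -c "
import cv2,numpy as np
a=[cv2.imread('pics/%s0.png'%n) for n in ('scene','top')]
"
```

```text
pics
{'time_s': 0.0, 'joints': array([ 1.1,  0.3,  1.5, -0. ,  1.3, -0.2]), 'dq': array([-0.,  0., -0., -0., -0.,  0.]), 'tau': array([ -0. , -41.2, -26. ,  -0. ,   0. ,   0. ]), 'eef_pos': array([123.6, 510. , 230.7]), 'ee_rot': array([-0. ,  0.1,  1. , -0. ]), 'force': array([ 0.6,  0.8, -0.1]), 'wrist_torque': array([ 0., -0., -0.]), 'grip_force': 0.0, 'grip_width': 0.9983697149772957}
scene [1353.   174.1 1008.8] [-0.6 -0.1 -0.8]
gauge_mid [185.  184.5] 0.82 [ 512.8 -211.    39. ]
go_tip [187.  173.3] 0.57 [ 465.8 -218.6   39. ]
nogo_tip [184.7 184.6] 0.59 [ 513.3 -211.8   39. ]
nogo_tip [179.5 196.3] 0.51 [ 561.7 -213.4   39. ]
bore [205.6 259.7] 0.93 [794.4 -66.1  90. ]
bore [239.9 158.2] 0.78 [422.6 -56.9  90. ]
bore [301.4 190.9] 0.62 [523.1 142.6  90. ]
seat [186.6 182.3] 0.8 [ 503.1 -208.8   39. ]
block [298.3 188.7] 0.96 [434.3 128.9   0. ]
block [236.2 150.8] 0.92 [298.2 -99.4  -0. ]
block [208.2 249.3] 0.63 [705.2 -91.2   0. ]
jar [375.2 254.2] 0.82 [639.1 365.9   0. ]
reagent [383.7 168.8] 0.78 [299.4 391.1  -0. ]
tray [125.  189.7] 0.96 [ 533.5 -406.7    0. ]
top [ 371.5   11.3 1228.4] [ 0.1 -0.  -1. ]
gauge_mid [319.2 202.7] 0.81 [ 513.6 -212.7   39. ]
go_tip [321.9 221.1] 0.8 [ 455.2 -218.9   39. ]
nogo_tip [317.8 185. ] 0.76 [ 570.6 -210.6   39. ]
bore [277.5 241.8] 0.92 [391.7 -73.5  90. ]
bore [206.3 207.1] 0.7 [499.2 139.2  90. ]
bore [278.4 121.6] 0.66 [764.9 -85.7  90. ]
seat [321.7 203.4] 0.73 [ 511.3 -220.6   39. ]
block [280.2 253.6] 0.94 [355.6 -88.    0. ]
block [278.  136.6] 0.87 [743.7 -90.7   0. ]
block [203.5 206.5] 0.16 [511.4 158.4   0. ]
jar [372.5 193.3] 0.19 [ 546.9 -397.    -0. ]
reagent [132.7 274.4] 0.65 [297.7 382.5  -0. ]
reagent [205.9 206.2] 0.44 [512.2 150.6   0. ]
tray [375.3 194.8] 0.96 [ 541.7 -406.     0. ]
wrist [ 49.5 527.9 374.3] [ 0.3 -0.1 -1. ]
reagent [201.7 307.2] 0.77 [309.6 384.   -0. ]
```

View pics/scene0.png

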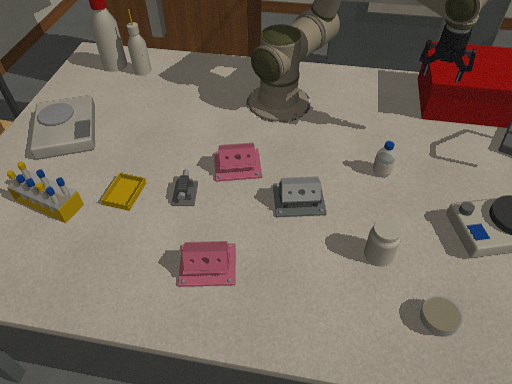

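View pics/top0.png

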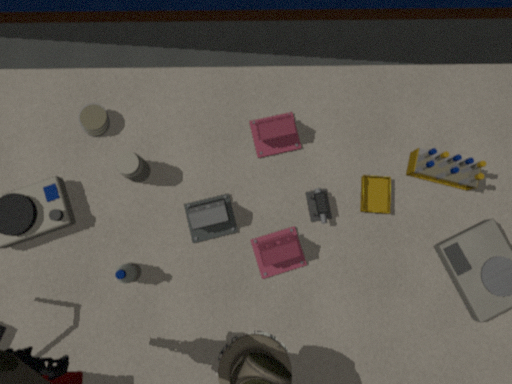

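```bash
cat >> h.py <<'E'
def Rd(yaw,pitch=0):
    """tool x horizontally at yaw; tool pointing down, then pitch: positive tilts tool x up (rotation about horizontal)"""
    x=np.array([np.cos(yaw),np.sin(yaw),0]);z=np.array([0,0,-1.]);y=np.cross(z,x)
    return R.from_matrix(np.c_[x,y,z])*R.from_rotvec([0,pitch,0])
def plan(P,Rt,n,cl,s=None,az_long=0):
    s=s or ctrl.sense(); p0=np.array(s["eef_pos"],float);r=rot(s)
    dv=(r.inv()*Rt).as_rotvec()
    if az_long and dv[2]*az_long<0: dv=dv*(1-2*np.pi/np.linalg.norm(dv))
    st=R.from_rotvec(dv/n); d=(np.asarray(P)-p0)/n/1000
    print("per row mm",round(np.linalg.norm(d)*1000,1),"deg",round(np.degrees(np.linalg.norm(dv))/n,1))
    for i in range(n):
        a=r.inv().apply(d)
        print("[%g,%.4f,%.4f,%.4f,%.4f,%.4f,%.4f],"%((cl,)+tuple(a)+tuple(dv/n))); r=r*st
E
python3 - <<'E'
from h import *
np.set_printoptions(precision=3,suppress=True)
a=ctrl.capture("scene");b=ctrl.capture("top")
print(tri([(a,[301.4,190.9]),(b,[206.3,207.1])]))
g=[tri([(a,u),(b,v)]) for u,v in (([185,184.5],[319.2,202.7]),([187,173.3],[321.9,221.1]),([179.5,196.3],[317.8,185]))];print(g)
s=ctrl.sense();print(rot(s).as_matrix())
plan([580,145,250],Rd(0.1,0),20,-1,az_long=1)
E
```

```text
(array([501.815, 141.837,  66.429]), [0.0, 0.0])
[(array([ 513.348, -211.708,   39.618]), [0.9, 0.9]), (array([ 456.111, -221.878,   28.391]), [1.0, 1.0]), (array([ 569.168, -209.295,   48.122]), [0.4, 0.4])]
[[-0.972  0.236 -0.   ]
 [ 0.236  0.972 -0.   ]
 [ 0.    -0.    -1.   ]]
per row mm 29.2 deg 8.0
[-1,-0.0265,-0.0124,-0.0009,-0.0000,0.0000,0.1402],
[-1,-0.0279,-0.0086,-0.0009,-0.0000,0.0000,0.1402],
[-1,-0.0289,-0.0046,-0.0009,-0.0000,0.0000,0.1402],
[-1,-0.0292,-0.0005,-0.0009,-0.0000,0.0000,0.1402],
[-1,-0.0290,0.0036,-0.0009,-0.0000,0.0000,0.1402],
[-1,-0.0282,0.0076,-0.0009,-0.0000,0.0000,0.1402],
[-1,-0.0269,0.0115,-0.0009,-0.0000,0.0000,0.1402],
[-1,-0.0250,0.0151,-0.0009,-0.0000,0.0000,0.1402],
[-1,-0.0226,0.0185,-0.0009,-0.0000,0.0000,0.1402],
[-1,-0.0198,0.0215,-0.0009,-0.0000,0.0000,0.1402],
[-1,-0.0166,0.0240,-0.0009,-0.0000,0.0000,0.1402],
[-1,-0.0131,0.0261,-0.0009,-0.0000,0.0000,0.1402],
[-1,-0.0094,0.0277,-0.0009,-0.0000,0.0000,0.1402],
[-1,-0.0054,0.0287,-0.0009,-0.0000,0.0000,0.1402],
[-1,-0.0013,0.0292,-0.0009,-0.0000,0.0000,0.1402],
[-1,0.0028,0.0291,-0.0009,-0.0000,0.0000,0.1402],
[-1,0.0068,0.0284,-0.0009,-0.0000,0.0000,0.1402],
[-1,0.0107,0.0272,-0.0009,-0.0000,0.0000,0.1402],
[-1,0.0144,0.0254,-0.0009,-0.0000,0.0000,0.1402],
[-1,0.0178,0.0232,-0.0009,-0.0000,0.0000,0.1402],
```

send_rows --pt "-1 -0.0265 -0.0124 -0.001 0 0 0.14" --pt "-1 -0.028 -0.0086 -0.001 0 0 0.14" --pt "-1 -0.029 -0.0046 -0.001 0 0 0.14" --pt "-1 -0.029 -0.0005 -0.001 0 0 0.14" --pt "-1 -0.029 0.0036 -0.001 0 0 0.14" --pt "-1 -0.028 0.0076 -0.001 0 0 0.14" --pt "-1 -0.027 0.0115 -0.001 0 0 0.14" --pt "-1 -0.025 0.015 -0.001 0 0 0.14" --pt "-1 -0.0226 0.0185 -0.001 0 0 0.14" --pt "-1 -0.02 0.0215 -0.001 0 0 0.14"

```text
time_s: 2.85
eef_pos: [352.5, 327.0, 241.4]
ee_rot: [0.0, 0.732, 0.681, 0.0]
force: [0.5, 0.3, 0.3]
grip_width: 1.001
grip_force: 0.0
```

send_rows --pt "-1 -0.0166 0.024 -0.001 0 0 0.14" --pt "-1 -0.013 0.026 -0.001 0 0 0.14" --pt "-1 -0.0094 0.0277 -0.001 0 0 0.14" --pt "-1 -0.0054 0.0287 -0.001 0 0 0.14" --pt "-1 -0.0013 0.029 -0.001 0 0 0.14" --pt "-1 0.0028 0.029 -0.001 0 0 0.14" --pt "-1 0.0068 0.0284 -0.001 0 0 0.14" --pt "-1 0.0107 0.027 -0.001 0 0 0.14" --pt "-1 0.0144 0.0254 -0.001 0 0 0.14" --pt "-1 0.0178 0.023 -0.001 0 0 0.14"

```text
time_s: 4.1
eef_pos: [580.7, 145.7, 251.3]
ee_rot: [0.0, 0.999, 0.05, -0.0]
force: [-0.2, 0.1, -0.2]
grip_width: 1.004
grip_force: 0.0
```

Run:
```python
from h import *
np.set_printoptions(precision=3,suppress=True)
p=ctrl.capture("wrist");save(p,"w1");s=ctrl.sense();print(s["time_s"],s["joints"],s["eef_pos"],rot(s).as_matrix()[:,0])
np.savez("w1.npz",**{k:p[k] for k in ("img","camera_matrix","R","t")})
for r in ctrl.landmark_of("bore",p): print(r,onz(p,r["point"],66))
print(ctrl.boxes_of("block",p)[:2])
```

```text
4.15 [ 0.047  0.47   1.221 -0.001  1.45   1.526] [582.722 143.38  250.879] [0.996 0.091 0.001]
{'point': [255.9, 232.8], 'score': 0.98} [507.095 140.203  66.   ]
[{'extent': [432.0, 0.5, 80.0, 50.9], 'score': 0.97}, {'extent': [365.4, 305.0, 88.4, 32.7], 'score': 0.75}]
```

View pics/w1.png

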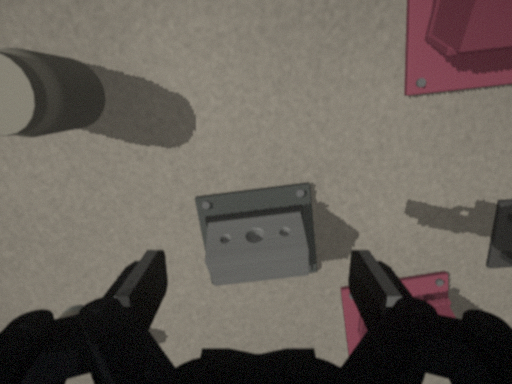

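Run:
```python
from h import *
plan([565,140,170],Rd(0.1,-0.45),9,-1)
```

```text
per row mm 9.2 deg 2.9
[-1,-0.0018,0.0005,0.0090,0.0001,-0.0499,0.0004],
[-1,-0.0013,0.0005,0.0091,0.0001,-0.0499,0.0004],
[-1,-0.0009,0.0005,0.0091,0.0001,-0.0499,0.0004],
[-1,-0.0004,0.0005,0.0091,0.0001,-0.0499,0.0004],
[-1,0.0001,0.0005,0.0092,0.0001,-0.0499,0.0004],
[-1,0.0005,0.0005,0.0091,0.0001,-0.0499,0.0004],
[-1,0.0010,0.0005,0.0091,0.0001,-0.0499,0.0004],
[-1,0.0014,0.0005,0.0090,0.0001,-0.0499,0.0004],
[-1,0.0019,0.0005,0.0090,0.0001,-0.0499,0.0004],
```

send_rows --pt "-1 -0.0018 0.0005 0.009 0 -0.05 0" --pt "-1 -0.0013 0.0005 0.009 0 -0.05 0" --pt "-1 -0.0009 0.0005 0.009 0 -0.05 0" --pt "-1 -0.0004 0.0005 0.009 0 -0.05 0" --pt "-1 0 0.0005 0.009 0 -0.05 0" --pt "-1 0.0005 0.0005 0.009 0 -0.05 0" --pt "-1 0.001 0.0005 0.009 0 -0.05 0" --pt "-1 0.0014 0.0005 0.009 0 -0.05 0" --pt "-1 0.0019 0.0005 0.009 0 -0.05 0" --pt "-1 0 0 0 0 0 0"

```text
time_s: 5.5
eef_pos: [564.2, 140.8, 170.3]
ee_rot: [0.012, 0.973, 0.052, -0.224]
force: [0.1, -0.7, 0.5]
grip_width: 0.993
grip_force: 0.0
```

Run:
```python
from h import *
np.set_printoptions(precision=3,suppress=True)
p=ctrl.capture("wrist");save(p,"w2");s=ctrl.sense();print(s["time_s"],s["joints"],s["eef_pos"])
np.savez("w2.npz",**{k:p[k] for k in ("img","camera_matrix","R","t")})
for r in ctrl.landmark_of("bore",p): print(r,onz(p,r["point"],66))
```

```text
5.55 [ 0.053  0.755  1.022 -0.023  1.813  1.518] [564.398 140.806 171.084]
{'point': [251.5, 193.6], 'score': 0.9} [506.707 139.945  66.   ]
{'point': [421.0, 283.2], 'score': 0.88} [381.062 -75.342  66.   ]
```

View pics/w2.png

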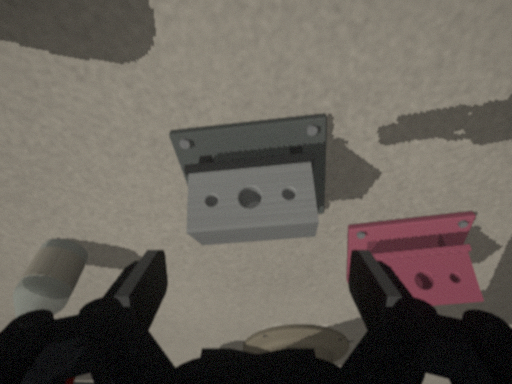

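Run:
```python
from h import *
np.set_printoptions(precision=2,suppress=True)
out=[]
for n,box,seeds in (("w2",(175,150,335,250),[(211,201),(250,197),(289,194)]),("w1",(195,200,320,290),[(225,239),(255,235),(286,231)])):
    im=cv2.cvtColor(np.load(n+".npz")["img"],cv2.COLOR_RGB2GRAY)
    for u,v in seeds:
        r=17 if n=="w2" and u==250 else 10
        c=im[v-r:v+r+1,u-r:u+r+1]; c=cv2.resize(c,None,fx=4,fy=4,interpolation=cv2.INTER_CUBIC)
        t=(np.median(c)+c.min())/2+8
        _,lab,st,cen=cv2.connectedComponentsWithStats((c<t).astype(np.uint8))
        k=1+np.argmax(st[1:,4]); print(n,(u,v),"med",np.median(c),c.min(),"centroid",cen[k]/4+[u-r-.375,v-r-.375],"wh",st[k,2:4]/4)
    x0,y0,x1,y1=box; c=im[y0:y1,x0:x1]; c=cv2.resize(c,(400*(x1-x0)//(x1-x0),400*(y1-y0)//(x1-x0)),interpolation=cv2.INTER_CUBIC)
    out.append(cv2.equalizeHist(c))
cv2.imwrite("pics/crop12.png",np.vstack(out))
print([o.shape for o in out])
```

```text
w2 (211, 201) med 112.0 53 centroid [210.76 200.82] wh [13.25 11.5 ]
w2 (250, 197) med 112.0 49 centroid [248.56 197.99] wh [23.25 20.  ]
w2 (289, 194) med 112.0 55 centroid [287.82 194.19] wh [13.5  11.25]
w1 (225, 239) med 96.0 48 centroid [223.65 239.86] wh [9.5 6.5]
w1 (255, 235) med 95.0 51 centroid [252.38 237.04] wh [17.75 12.  ]
w1 (286, 231) med 96.0 60 centroid [283.09 232.91] wh [10.25  7.25]
[(250, 400), (288, 400)]
```

View pics/crop12.png

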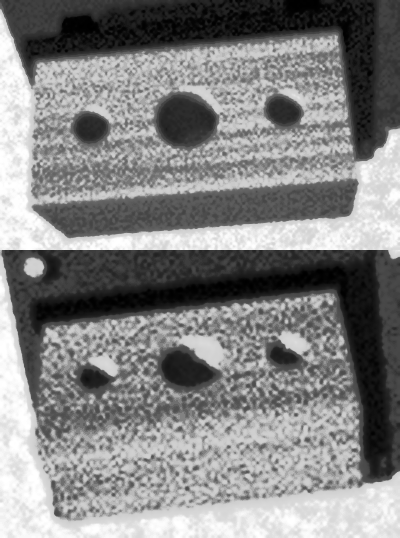

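Run:
```python
from h import *
from scipy.optimize import least_squares
np.set_printoptions(precision=2,suppress=True)
w1,w2=(np.load(n+".npz") for n in("w1","w2"))
# camera at +x looking to -x, image left = +y? test sign through projection
obs=[(w2,[(250.2,197.2),(211.6,200.6),(288.4,194)],[(189.4,174.8),(311,164),(317.4,222),(188.2,232)]),
     (w1,[(254.7,234.8),(225.5,238.1),(284.7,231.3)],[(208.1,223.8),(299.7,213.4)])]
def frame(yaw):
    z=np.array([np.cos(.4363)*np.cos(yaw),np.cos(.4363)*np.sin(yaw),np.sin(.4363)])
    y=np.array([-np.sin(yaw),np.cos(yaw),0]); return np.c_[np.cross(y,z),y,z]
def model(q):
    F=frame(q[3]);f=lambda x,y:q[:3]+F@[x,y,0]
    return [f(0,0),f(0,34),f(0,-34)],[f(28,56),f(28,-56),f(-28,-56),f(-28,56)]
def res(q,full=False):
    W,C=model(q);r=[]
    for p,w,c in obs:
        for X,u in zip(W,w): r+=list((proj(p,X)-u)*(1.5))
        for X,u in zip(C,c): r+=list(proj(p,X)-u)
    return np.array(r)
o=least_squares(res,[505,140,66,.1],loss="soft_l1");q=o.x;print(q,np.degrees(q[3]));print(res(q).reshape(-1,2))
cov=np.linalg.inv(o.jac.T@o.jac);print(np.sqrt(np.diag(cov)))
print("tri",tri([(w2,obs[0][1][0]),(w1,obs[1][1][0])]))
o=model(q)[0][0];print("face bottom z",q[2]-28*np.cos(.4363), "block top", q[2]+28*np.cos(.4363))
np.save("bore.npy",q)
```

```text
[503.86 141.03  67.44   0.22] 12.89119423237987
[[-0.39 -0.34]
 [ 0.52 -0.58]
 [ 0.5  -0.51]
 [-0.62 -0.92]
 [-0.36 -1.47]
 [ 0.77  0.73]
 [-1.52  0.86]
 [ 0.29  1.58]
 [-0.11  1.74]
 [-0.18  1.68]
 [-0.06 -0.51]
 [ 0.44 -0.97]]
[1.1  0.27 1.22 0.01]
tri (array([506.62, 141.24,  70.56]), [0.2, 0.2])
face bottom z 42.06087795660012 block top 92.81487874370028
```

Run:
```python
from h import *
plan([520,-212,190],Rd(0.09,0),11,-1)
```

```text
per row mm 32.4 deg 2.3
[-1,-0.0074,0.0315,0.0017,0.0003,0.0408,0.0014],
[-1,-0.0074,0.0315,0.0014,0.0003,0.0408,0.0014],
[-1,-0.0074,0.0315,0.0011,0.0003,0.0408,0.0014],
[-1,-0.0074,0.0315,0.0008,0.0003,0.0408,0.0014],
[-1,-0.0074,0.0315,0.0004,0.0003,0.0408,0.0014],
[-1,-0.0074,0.0315,0.0001,0.0003,0.0408,0.0014],
[-1,-0.0073,0.0315,-0.0002,0.0003,0.0408,0.0014],
[-1,-0.0073,0.0315,-0.0005,0.0003,0.0408,0.0014],
[-1,-0.0072,0.0315,-0.0008,0.0003,0.0408,0.0014],
[-1,-0.0071,0.0316,-0.0011,0.0003,0.0408,0.0014],
[-1,-0.0070,0.0316,-0.0014,0.0003,0.0408,0.0014],
```

send_rows --pt "-1 -0.008 0.0345 0.0017 0 0.045 0.0015" --pt "-1 -0.008 0.0345 0.0014 0 0.045 0.0015" --pt "-1 -0.008 0.0345 0.001 0 0.045 0.0015" --pt "-1 -0.008 0.0345 0.0008 0 0.045 0.0015" --pt "-1 -0.008 0.0345 0.0004 0 0.045 0.0015" --pt "-1 -0.008 0.0345 0 0 0.045 0.0015" --pt "-1 -0.008 0.0345 -0.0002 0 0.045 0.0015" --pt "-1 -0.008 0.0345 -0.0005 0 0.045 0.0015" --pt "-1 -0.008 0.0345 -0.001 0 0.045 0.0015" --pt "-1 -0.008 0.0345 -0.0012 0 0.045 0.0015"

```text
time_s: 6.85
eef_pos: [519.8, -211.6, 190.5]
ee_rot: [0.002, 0.999, 0.045, 0.002]
force: [0.4, 0.1, 0.7]
grip_width: 1.002
grip_force: 0.0
```

Run:
```python
from h import *
np.set_printoptions(precision=3,suppress=True)
p=ctrl.capture("wrist");save(p,"w3");s=ctrl.sense();print(s["time_s"],s["joints"],s["eef_pos"],rot(s).as_matrix())
P={}
for q in("gauge_mid","go_tip","nogo_tip","seat"):
    for r in ctrl.landmark_of(q,p)[:2]: print(q,r,onz(p,r["point"],39))
```

```text
6.9 [-0.601  0.422  1.451 -0.002  1.26   0.883] [ 518.964 -215.368  190.701] [[ 0.996  0.087  0.006]
 [ 0.087 -0.996 -0.006]
 [ 0.005  0.007 -1.   ]]
gauge_mid {'point': [261.9, 185.7], 'score': 0.74} [ 512.831 -217.411   39.   ]
go_tip {'point': [264.2, 241.7], 'score': 0.58} [ 453.15 -225.4    39.  ]
go_tip {'point': [261.5, 184.7], 'score': 0.38} [ 513.806 -216.928   39.   ]
nogo_tip {'point': [256.1, 133.3], 'score': 0.92} [ 562.696 -207.324   39.   ]
seat {'point': [263.0, 185.7], 'score': 0.94} [ 512.925 -218.48    39.   ]
```

View pics/w3.png

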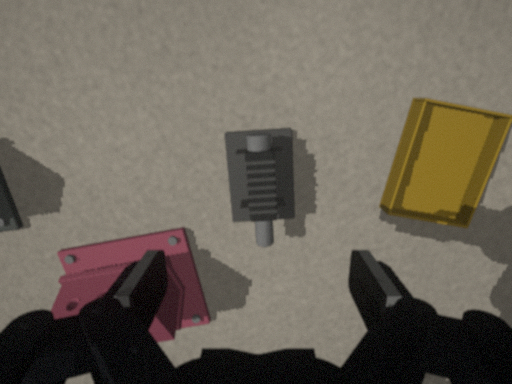

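Run:
```python
from h import *
np.set_printoptions(precision=1,suppress=True)
p=ctrl.capture("wrist");im=p["img"];
C=[onz(p,u,8) for u in((226,132),(291,128),(294,218),(232,221))]
print(np.array(C),np.mean(C,0))
for a,b in((3,0),(2,1)): d=C[b]-C[a];print(np.linalg.norm(d),np.arctan2(d[1],d[0]))
for a,b in((1,0),(2,3)): d=C[b]-C[a];print(np.linalg.norm(d),np.arctan2(-d[0],d[1]))
c=im[115:265,205:315];cv2.imwrite("pics/c3.png",cv2.resize(c,None,fx=4,fy=4,interpolation=cv2.INTER_CUBIC)[:,:,::-1])
```

```text
[[ 557.5 -175.1    8. ]
 [ 567.4 -240.8    8. ]
 [ 469.8 -256.     8. ]
 [ 460.2 -187.6    8. ]] [ 513.7 -214.9    8. ]
98.14264170622853 0.127256150115512
98.76433758861147 0.15503021846689072
66.40227550251774 0.1495694579332766
69.134312135963 0.14024466053057869
```

View pics/c3.png

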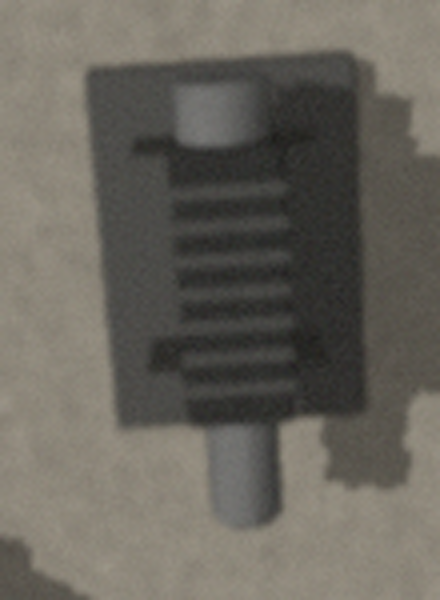

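Run:
```python
from h import *
plan([513.5,-216.5,70],Rd(0.147,0),8,-0.3)
```

```text
per row mm 15.0 deg 0.4
[-0.3,-0.0009,0.0007,0.0150,0.0005,-0.0000,-0.0071],
[-0.3,-0.0009,0.0007,0.0150,0.0005,-0.0000,-0.0071],
[-0.3,-0.0009,0.0007,0.0150,0.0005,-0.0000,-0.0071],
[-0.3,-0.0009,0.0007,0.0150,0.0005,-0.0000,-0.0071],
[-0.3,-0.0009,0.0007,0.0150,0.0005,-0.0000,-0.0071],
[-0.3,-0.0009,0.0007,0.0150,0.0005,-0.0000,-0.0071],
[-0.3,-0.0009,0.0007,0.0150,0.0005,-0.0000,-0.0071],
[-0.3,-0.0009,0.0007,0.0150,0.0005,-0.0000,-0.0071],
```

send_rows --pt "-0.3 -0.001 0.0005 0.015 0 0 -0.007" --pt "-0.3 -0.001 0.0005 0.015 0 0 -0.007" --pt "-0.3 -0.001 0.0005 0.015 0 0 -0.007" --pt "-0.3 -0.001 0.0005 0.015 0 0 -0.007" --pt "-0.3 -0.001 0.0005 0.015 0 0 -0.007" --pt "-0.3 -0.001 0.0005 0.015 0 0 -0.007" --pt "-0.3 -0.001 0.0005 0.015 0 0 -0.007" --pt "-0.3 -0.001 0.0005 0.015 0 0 -0.007" --pt "-0.3 0 0 0 0 0 0" --pt "-0.3 0 0 0 0 0 0"

```text
time_s: 8.4
eef_pos: [512.8, -216.2, 69.7]
ee_rot: [0.002, 0.997, 0.073, 0.0]
force: [0.6, -0.1, 0.3]
grip_width: 0.65
grip_force: 0.0
```

Run:
```python
from h import *
s=ctrl.sense();print(s["eef_pos"],s["grip_width"],rot(s).as_matrix().round(4))
plan([513.3,-216.5,21],Rd(0.147,0),4,-0.3)
```

```text
[ 512.76730514 -216.17013089   69.68410513] 0.6496562762794795 [[ 9.895e-01  1.448e-01  1.000e-03]
 [ 1.448e-01 -9.895e-01 -3.800e-03]
 [ 4.000e-04  3.900e-03 -1.000e+00]]
per row mm 12.2 deg 0.1
[-0.3,0.0001,0.0001,0.0122,0.0010,-0.0001,-0.0004],
[-0.3,0.0001,0.0001,0.0122,0.0010,-0.0001,-0.0004],
[-0.3,0.0001,0.0001,0.0122,0.0010,-0.0001,-0.0004],
[-0.3,0.0001,0.0001,0.0122,0.0010,-0.0001,-0.0004],
```

send_rows --pt "-0.3 0 0 0.012 0.001 0 0" --pt "-0.3 0 0 0.012 0.001 0 0" --pt "-0.3 0 0 0.012 0.001 0 0" --pt "-0.3 0 0 0.012 0.001 0 0" --pt "-0.3 0 0 0 0 0 0" --pt "-0.3 0 0 0 0 0 0" --pt "0.2 0 0 0 0 0 0" --pt "1 0 0 0 0 0 0" --pt "1 0 0 0 0 0 0" --pt "1 0 0 0 0 0 0" --squeeze 60

```text
time_s: 9.65
eef_pos: [512.8, -216.3, 21.9]
ee_rot: [0.0, 0.997, 0.073, 0.0]
force: [-0.4, -0.1, 6.0]
grip_width: 0.297
grip_force: 59.4
```

Run:
```python
from h import *
s=ctrl.sense();print(s["eef_pos"],s["grip_width"],s["grip_force"],s["force"],s["wrist_torque"],rot(s).as_matrix().round(4))
```

```text
[ 512.8086455  -216.29250733   21.85683716] 0.2972114386593172 59.40951704978943 [-0.41457999 -0.13994803  5.98053426] [0.04077513 0.08950872 0.0446199 ] [[ 9.895e-01  1.448e-01  6.000e-04]
 [ 1.448e-01 -9.895e-01  0.000e+00]
 [ 6.000e-04  1.000e-04 -1.000e+00]]
```

send_rows --pt "1 0 0 -0.005 0 0 0" --pt "1 0 0 -0.01 0 0 0" --pt "1 0 0 -0.02 0 0 0" --pt "1 0 0 -0.025 0 0 0" --pt "1 0 0 -0.025 0 0 0" --pt "1 0 0 -0.025 0 0 0" --pt "1 0 0 -0.025 0 0 0" --pt "1 0 0 -0.015 0 0 0" --pt "1 0 0 0 0 0 0" --pt "1 0 0 0 0 0 0"

```text
time_s: 10.9
eef_pos: [512.1, -215.9, 170.3]
ee_rot: [-0.001, 0.997, 0.073, -0.001]
force: [-0.7, 0.3, -2.2]
grip_width: 0.294
grip_force: 58.9
```

Run:
```python
from h import *
np.set_printoptions(precision=2,suppress=True)
p=ctrl.capture("wrist");s=ctrl.sense();save(p,"w4")
print(s["eef_pos"],s["grip_width"],s["force"],s["wrist_torque"]);r=rot(s);P=s["eef_pos"]
for q,x in(("gauge_mid",0),("nogo_tip",48),("go_tip",-64)):
    print(q,"pred",proj(p,P+r.apply([x,0,-17.1])),[(np.array(l["point"]),round(l["score"],2),r.inv().apply(onz(p,l["point"],P[2]+17.1)-P)) for l in ctrl.landmark_of(q,p)[:2]])
q=np.load("bore.npy");q=np.array([504.5,141,68,.225]);Rt=Rd(q[3],.4363)
zb=Rt.as_matrix()[:,0];T=q[:3]+zb*104+17.1*Rt.as_matrix()[:,2];print("TCP target",T)
plan(T,Rt,14,1)
```

```text
[ 512.13 -215.91  170.18] 0.2964991910664318 [-0.73  0.94 -1.46] [-0.03  0.07 -0.03]
gauge_mid pred [256.69 271.8 ] [(array([256.5, 268. ]), 0.94, array([  1.97,  -0.08, -17.1 ])), (array([258.3, 163.8]), 0.3, array([ 50.26,   0.73, -17.19]))]
nogo_tip pred [256.51 169.16] [(array([256.2, 162.2]), 0.9, array([ 50.92,  -0.12, -17.18]))]
go_tip pred [256.87 380.31] []
TCP target [603.43 163.64  96.45]
per row mm 28.4 deg 1.8
[1,0.0104,-0.0259,0.0053,0.0011,0.0312,-0.0056],
[1,0.0103,-0.0258,0.0057,0.0011,0.0312,-0.0056],
[1,0.0103,-0.0258,0.0060,0.0011,0.0312,-0.0056],
[1,0.0103,-0.0257,0.0064,0.0011,0.0312,-0.0056],
[1,0.0102,-0.0256,0.0067,0.0011,0.0312,-0.0056],
[1,0.0101,-0.0256,0.0071,0.0011,0.0312,-0.0056],
[1,0.0100,-0.0255,0.0074,0.0011,0.0312,-0.0056],
[1,0.0100,-0.0254,0.0078,0.0011,0.0312,-0.0056],
[1,0.0098,-0.0254,0.0081,0.0011,0.0312,-0.0056],
[1,0.0097,-0.0253,0.0084,0.0011,0.0312,-0.0056],
[1,0.0096,-0.0252,0.0088,0.0011,0.0312,-0.0056],
[1,0.0095,-0.0252,0.0091,0.0011,0.0312,-0.0056],
[1,0.0093,-0.0251,0.0094,0.0011,0.0312,-0.0056],
[1,0.0092,-0.0250,0.0097,0.0011,0.0312,-0.0056],
```

View pics/w4.png

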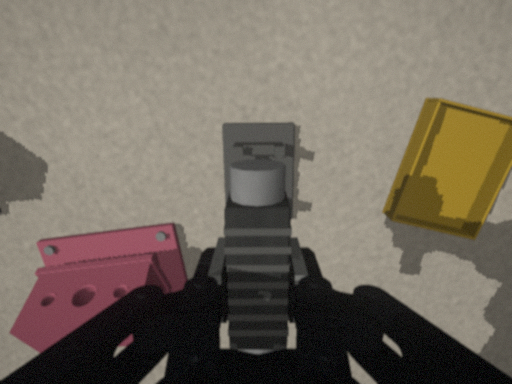

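send_rows --pt "1 0.0145 -0.036 0.0075 0.0015 0.0437 -0.008" --pt "1 0.0145 -0.036 0.008 0.0015 0.0437 -0.008" --pt "1 0.0144 -0.036 0.0085 0.0015 0.0437 -0.008" --pt "1 0.0143 -0.036 0.009 0.0015 0.0437 -0.008" --pt "1 0.0142 -0.0358 0.0097 0.0015 0.0437 -0.008" --pt "1 0.014 -0.0356 0.0104 0.0015 0.0437 -0.008" --pt "1 0.0138 -0.0356 0.011 0.0015 0.0437 -0.008" --pt "1 0.0136 -0.0354 0.0118 0.0015 0.0437 -0.008" --pt "1 0.0134 -0.0353 0.0125 0.0015 0.0437 -0.008" --pt "1 0.013 -0.035 0.013 0.0015 0.0437 -0.008"

```text
time_s: 12.35
eef_pos: [603.4, 164.7, 99.9]
ee_rot: [-0.024, 0.97, 0.11, 0.216]
force: [0.6, -0.0, -1.5]
grip_width: 0.299
grip_force: 59.1
```

Run:
```python
from h import *
np.set_printoptions(precision=2,suppress=True)
p=ctrl.capture("wrist");s=ctrl.sense();save(p,"w5")
a=ctrl.capture("scene");b=ctrl.capture("top");s=ctrl.sense()
print(s["eef_pos"],s["joints"],s["force"],s["wrist_torque"]);r=rot(s);P=s["eef_pos"]
q=np.array([504.5,141,68,.225]);Rt=Rd(q[3],.4363)
for n,c in(("w",p),("s",a),("t",b)):
    print(n,"pred bore",proj(c,q[:3]),[(np.array(l["point"]),round(l["score"],2)) for l in ctrl.landmark_of("bore",c)[:3]])
    print(n,"pred go",proj(c,P+r.apply([-61.5,0,-17.1])),[(np.array(l["point"]),round(l["score"],2)) for l in ctrl.landmark_of("go_tip",c)[:3]])
print("err rot",(r.inv()*Rt).as_rotvec())
print("tip in bore frame(tool axes x,y,z):",Rt.inv().apply(P+r.apply([-61.5,0,-17.1])-q[:3]))
m=cv2.resize(np.vstack([a["img"][140:240,240:380],b["img"][160:260,150:290]]),None,fx=4,fy=3)
cv2.imwrite("pics/st5.png",cv2.resize(m,(560,600))[:,:,::-1])
```

```text
[602.59 164.87  99.35] [0.05 0.48 1.71 0.15 0.53 1.28] [-0.12 -0.4  -2.14] [-0.07  0.32  0.03]
w pred bore [258.5  433.48] [(array([254.5, 268.9]), 0.59)]
w pred go [256.45 378.53] []
s pred bore [301.05 191.18] [(array([203.5, 260.5]), 0.91), (array([304.2, 192.3]), 0.7), (array([238.7, 157.7]), 0.56)]
s pred go [303.46 196.26] [(array([304.4, 197.8]), 0.6)]
t pred bore [206.52 206.17] [(array([277.5, 121.6]), 0.97), (array([278.4, 242.4]), 0.68)]
t pred go [202.62 193.43] []
err rot [0. 0. 0.]
tip in bore frame(tool axes x,y,z): [43.26 -1.14 -2.94]
```

View pics/w5.png

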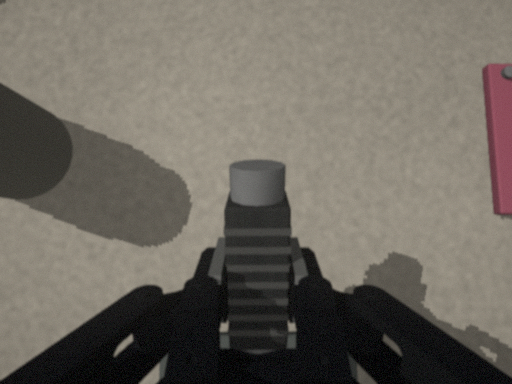

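send_rows --pt "1 -0.004 0.0005 0.001 0 0 0" --pt "1 -0.006 0.0006 0.0012 0 0 0" --pt "1 -0.007 0 0 0 0 0" --pt "1 -0.006 0 0 0 0 0" --pt "1 -0.005 0 0 0 0 0" --pt "1 -0.003 0 0 0 0 0" --pt "1 -0.002 0 0 0 0 0" --pt "1 -0.001 0 0 0 0 0" --pt "1 0 0 0 0 0 0" --pt "1 0 0 0 0 0 0"

```text
time_s: 14.05
eef_pos: [574.6, 155.7, 84.1]
ee_rot: [-0.023, 0.97, 0.11, 0.216]
force: [0.2, 0.8, -1.7]
grip_width: 0.295
grip_force: 59.3
```

```bash
cat > st.py <<'E'
from h import *
np.set_printoptions(precision=2,suppress=True)
s=ctrl.sense();r=rot(s);P=s["eef_pos"];q=np.array([504.5,141,68,.225]);Rt=Rd(q[3],.4363)
print(s["time_s"],"tip in bore (tool axes)",Rt.inv().apply(P+r.apply([-61.5,0,-17.1])-q[:3]),"rot",(r.inv()*Rt).as_rotvec().round(4),"F tool",r.inv().apply(s["force"]),"M",r.inv().apply(s["wrist_torque"]),"w",s["grip_width"],"j",s["joints"])
E
cat > look.py <<'E'
from st import *
import sys
a=ctrl.capture("scene")
c=a["img"][160:225,265:340];cv2.imwrite("pics/%s.png"%sys.argv[1],cv2.resize(c,None,fx=8,fy=8,interpolation=cv2.INTER_CUBIC)[:,:,::-1])
E
python3 look.py s6
```

```text
14.05 tip in bore (tool axes) [10.22  1.42 -1.37] rot [ 0. -0.  0.] F tool [-0.34 -0.75  1.72] M [ 0.04 -0.29 -0.03] w 0.29456367963476104 j [0.03 0.45 1.81 0.18 0.46 1.23]
```

View pics/s6.png

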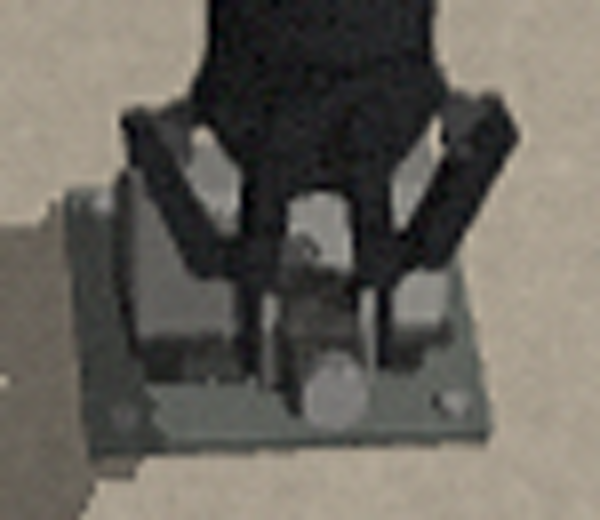

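```bash
sed -i 's/^s=ctrl.sense();r=rot(s);P=s\["eef_pos"\]/S=[ctrl.sense()]\nfor _ in range(4): ctrl.capture("top");S.append(ctrl.sense())\ns=dict(S[-1]);\nfor k in("eef_pos","force","wrist_torque","ee_rot"): s[k]=np.mean([x[k] for x in S],0)\nprint(np.std([x["eef_pos"] for x in S],0))\nr=rot(s);P=s["eef_pos"]/' st.py; python3 st.py
```

```text
[0.02 0.01 0.01]
14.3 tip in bore (tool axes) [10.16  1.44 -1.36] rot [ 0. -0.  0.] F tool [-1.15  0.2   1.74] M [ 0.01 -0.32  0.01] w 0.29278511069319235 j [0.03 0.45 1.81 0.18 0.46 1.23]
```

send_rows --pt "1 0 -0.0014 0.0008 0 0 0" --pt "1 -0.002 0 0 0 0 0" --pt "1 -0.002 0 0 0 0 0" --pt "1 -0.002 0 0 0 0 0" --pt "1 -0.001 0 0 0 0 0" --pt "1 -0.001 0 0 0 0 0" --pt "1 0 0 0 0 0 0" --pt "1 0 0 0 0 0 0" --pt "1 0 0 0 0 0 0" --pt "1 0 0 0 0 0 0"

```text
time_s: 15.55
eef_pos: [567.5, 155.4, 79.9]
ee_rot: [-0.023, 0.97, 0.11, 0.215]
force: [0.3, -0.6, -1.9]
grip_width: 0.293
grip_force: 59.3
```

```bash
python3 st.py
```

```text
[0.02 0.01 0.01]
15.75 tip in bore (tool axes) [ 2.11  0.05 -0.55] rot [ 0. -0.  0.] F tool [-0.98  0.45  1.76] M [ 0.01 -0.32 -0.01] w 0.2942898900664506 j [0.03 0.44 1.83 0.19 0.44 1.23]
```

send_rows --pt "1 -0.001 0 0 0 0 0" --pt "1 -0.001 0 0 0 0 0" --pt "1 -0.001 0 0 0 0 0" --pt "1 -0.001 0 0 0 0 0" --pt "1 -0.0005 0 0 0 0 0" --pt "1 -0.0005 0 0 0 0 0" --pt "1 0 0 0 0 0 0" --pt "1 0 0 0 0 0 0" --pt "1 0 0 0 0 0 0" --pt "1 0 0 0 0 0 0"

```text
time_s: 17.0
eef_pos: [563.1, 154.5, 77.8]
ee_rot: [-0.024, 0.97, 0.11, 0.215]
force: [3.2, 4.1, -4.7]
grip_width: 0.293
grip_force: 59.0
```

```bash
python3 st.py
```

```text
[0.01 0.01 0.01]
17.2 tip in bore (tool axes) [-2.93 -0.02 -0.53] rot [ 0. -0.  0.] F tool [ 1.91 -3.56  5.1 ] M [0.57 0.23 0.2 ] w 0.29332309504881665 j [0.03 0.44 1.85 0.19 0.43 1.22]
```

send_rows --pt "1 0 -0.0006 0.0005 0 0 0" --pt "1 0 0 0 0 0 0" --pt "1 -0.0005 0 0 0 0 0" --pt "1 -0.0005 0 0 0 0 0" --pt "1 -0.0005 0 0 0 0 0" --pt "1 -0.0005 0 0 0 0 0" --pt "1 0 0 0 0 0 0" --pt "1 0 0 0 0 0 0" --pt "1 0 0 0 0 0 0" --pt "1 0 0 0 0 0 0"

```text
time_s: 18.45
eef_pos: [561.4, 154.7, 76.5]
ee_rot: [-0.023, 0.97, 0.11, 0.216]
force: [-1.0, 0.1, -2.2]
grip_width: 0.292
grip_force: 59.5
```

```bash
python3 st.py
```

```text
[0.01 0.01 0.01]
18.65 tip in bore (tool axes) [-4.91 -0.54 -0.05] rot [ 0. -0.  0.] F tool [-0.65 -0.16  1.56] M [ 0.   -0.33 -0.01] w 0.29408169851569343 j [0.03 0.44 1.85 0.19 0.43 1.22]
```

send_rows --pt "1 -0.001 0 0 0 0 0" --pt "1 -0.001 0 0 0 0 0" --pt "1 -0.001 0 0 0 0 0" --pt "1 -0.001 0 0 0 0 0" --pt "1 -0.001 0 0 0 0 0" --pt "1 -0.001 0 0 0 0 0" --pt "1 0 0 0 0 0 0" --pt "1 0 0 0 0 0 0" --pt "1 0 0 0 0 0 0" --pt "1 0 0 0 0 0 0"

```text
time_s: 19.9
eef_pos: [556.1, 153.4, 74.0]
ee_rot: [-0.023, 0.97, 0.11, 0.216]
force: [0.2, -0.7, -3.0]
grip_width: 0.295
grip_force: 59.5
```

```bash
python3 st.py
```

```text
[0.01 0.01 0.  ]
20.1 tip in bore (tool axes) [-10.89  -0.54  -0.04] rot [ 0. -0.  0.] F tool [-0.91  0.09  2.02] M [-0.   -0.33  0.01] w 0.296789600251735 j [0.03 0.43 1.87 0.2  0.42 1.21]
```

send_rows --pt "1 -0.0015 0 0 0 0 0" --pt "1 -0.0015 0 0 0 0 0" --pt "1 -0.0015 0 0 0 0 0" --pt "1 -0.0015 0 0 0 0 0" --pt "1 -0.0015 0 0 0 0 0" --pt "1 -0.0015 0 0 0 0 0" --pt "1 -0.001 0 0 0 0 0" --pt "1 0 0 0 0 0 0" --pt "1 0 0 0 0 0 0" --pt "1 0 0 0 0 0 0"

```text
time_s: 21.35
eef_pos: [547.3, 151.4, 69.8]
ee_rot: [-0.023, 0.97, 0.11, 0.216]
force: [0.3, -1.0, -1.4]
grip_width: 0.292
grip_force: 59.5
```

```bash
python3 st.py
```

```text
[0.02 0.01 0.01]
21.55 tip in bore (tool axes) [-20.86  -0.51  -0.04] rot [ 0. -0.  0.] F tool [-0.88  0.07  1.53] M [ 0.   -0.34 -0.  ] w 0.29889560140407834 j [0.03 0.43 1.9  0.21 0.4  1.19]
```

send_rows --pt "1 -0.0015 0 0 0 0 0" --pt "1 -0.0015 0 0 0 0 0" --pt "1 -0.0015 0 0 0 0 0" --pt "1 -0.001 0 0 0 0 0" --pt "1 -0.0005 0 0 0 0 0" --pt "1 -0.0005 0 0 0 0 0" --pt "1 -0.0005 0 0 0 0 0" --pt "1 -0.0005 0 0 0 0 0" --pt "1 0 0 0 0 0 0" --pt "1 0 0 0 0 0 0"

```text
time_s: 22.8
eef_pos: [540.7, 149.9, 66.6]
ee_rot: [-0.023, 0.97, 0.11, 0.216]
force: [-1.2, -0.5, -1.2]
grip_width: 0.292
grip_force: 59.5
```

```bash
python3 st.py
```

```text
[0.02 0.01 0.01]
23.0 tip in bore (tool axes) [-28.37  -0.49  -0.04] rot [ 0. -0.  0.] F tool [-0.57 -0.07  1.34] M [-0.01 -0.33 -0.01] w 0.29417221251808373 j [0.02 0.42 1.92 0.23 0.38 1.17]
```

send_rows --pt "1 -0.0005 0 0 0 0 0" --pt "1 -0.0005 0 0 0 0 0" --pt "1 -0.0005 0 0 0 0 0" --pt "1 -0.0005 0 0 0 0 0" --pt "1 -0.0005 0 0 0 0 0" --pt "1 -0.0005 0 0 0 0 0" --pt "1 0 0 0 0 0 0" --pt "1 0 0 0 0 0 0" --pt "1 0 0 0 0 0 0" --pt "1 0 0 0 0 0 0"

```text
time_s: 24.25
eef_pos: [540.5, 149.5, 67.0]
ee_rot: [-0.023, 0.969, 0.11, 0.219]
force: [12.1, 7.3, -2.4]
grip_width: 0.293
grip_force: 59.3
```

```bash
python3 st.py
```

```text
[0.01 0.01 0.01]
24.45 tip in bore (tool axes) [-28.5   -0.25  -0.13] rot [ 0.   -0.01  0.  ] F tool [10.62 -4.28  7.73] M [0.6  1.55 0.13] w 0.2942758801723956 j [0.02 0.42 1.92 0.23 0.37 1.17]
```

send_rows --pt "1 0 -0.0004 0.0005 0 0 0" --pt "1 0 0 0 0 0 0" --pt "1 -0.0005 0 0 0 0 0" --pt "1 -0.0005 0 0 0 0 0" --pt "1 0 0 0 0 0 0" --pt "1 0 0 0 0 0 0" --pt "1 0 0 0 0 0 0" --pt "1 0 0 0 0 0 0" --pt "1 0 0 0 0 0 0" --pt "1 0 0 0 0 0 0"

```text
time_s: 25.7
eef_pos: [540.5, 149.6, 67.0]
ee_rot: [-0.023, 0.969, 0.11, 0.22]
force: [11.8, 5.0, 2.2]
grip_width: 0.295
grip_force: 59.9
```

```bash
python3 st.py
```

```text
[0.01 0.01 0.01]
25.9 tip in bore (tool axes) [-28.5   -0.29   0.07] rot [ 0.   -0.01  0.  ] F tool [12.01 -2.72  3.63] M [0.38 1.64 0.11] w 0.2923249003584045 j [0.02 0.42 1.92 0.23 0.37 1.17]
```

send_rows --pt "1 0.002 0.0003 -0.0005 0 0 0" --pt "1 0.003 0 0 0 0 0" --pt "1 0.004 0 0 0 0 0" --pt "1 0.006 0 0 0 0 0" --pt "1 0.007 0 0 0 0 0" --pt "1 0.008 0 0 0 0 0" --pt "1 0.009 0 0 0 0 0" --pt "1 0.01 0 0 0 0 0" --pt "1 0.01 0 0 0 0 0" --pt "1 0.01 0 0 0 0 -0.05"

```text
time_s: 27.15
eef_pos: [598.6, 163.3, 94.4]
ee_rot: [-0.018, 0.967, 0.135, 0.216]
force: [-0.1, 0.7, -2.3]
grip_width: 0.297
grip_force: 60.1
```

Run:
```python
from st import *
p=ctrl.capture("wrist")
for q,x in(("gauge_mid",0),("nogo_tip",48)):
    print(q,[(np.array(l["point"]),round(l["score"],2)) for l in ctrl.landmark_of(q,p)[:2]])
```

```text
[0.66 0.06 0.45]
27.35 tip in bore (tool axes) [37.54  2.44 -0.09] rot [ 0.   -0.    0.05] F tool [-0.81 -0.19  1.54] M [ 0.04 -0.33  0.01] w 0.28992184229384593 j [0.05 0.48 1.73 0.15 0.51 1.23]
gauge_mid []
nogo_tip [(array([255.3, 161.5]), 0.7)]
```

send_rows --pt "1 0 0 0 0 0 -0.1718" --pt "1 0 0 0 0 0 -0.1718" --pt "1 0 0 0 0 0 -0.1718" --pt "1 0 0 0 0 0 -0.1718" --pt "1 0 0 0 0 0 -0.1718" --pt "1 0 0 0 0 0 -0.1718" --pt "1 0 0 0 0 0 -0.1718" --pt "1 0 0 0 0 0 -0.1718" --pt "1 0 0 0 0 0 -0.1718" --pt "1 0 0 0 0 0 -0.1718"

```text
time_s: 28.75
eef_pos: [597.7, 163.2, 93.9]
ee_rot: [0.152, 0.528, 0.821, 0.154]
force: [-0.5, -0.2, -2.3]
grip_width: 0.296
grip_force: 60.2
```

send_rows --pt "1 0 0 0 0 0 -0.1718" --pt "1 0 0 0 0 0 -0.1718" --pt "1 0 0 0 0 0 -0.1718" --pt "1 0 0 0 0 0 -0.1718" --pt "1 0 0 0 0 0 -0.1718" --pt "1 0 0 0 0 0 -0.1718" --pt "1 0 0 0 0 0 -0.1718" --pt "1 0 0 0 0 0 -0.1718" --pt "1 0 0 0 0 0 0" --pt "1 0 0 0 0 0 0"

```text
time_s: 30.0
eef_pos: [597.9, 163.2, 94.1]
ee_rot: [0.215, -0.109, 0.97, 0.024]
force: [-0.3, 0.2, -1.8]
grip_width: 0.295
grip_force: 60.2
```

```bash
sed -e 's/^q=/q=/' -e 's/Rt=Rd(q\[3\],.4363)/B=Rd(q[3],.4363);Rt=B*R.from_rotvec([0,0,np.pi])/' -e 's/\[-61.5,0,-17.1\]/[50.5,0,-17.1]/' st.py > st2.py; python3 st2.py
```

```text
[0.02 0.01 0.01]
30.2 tip in bore (tool axes) [-47.53   0.82  -0.09] rot [-0.  0.  0.] F tool [1.25 0.41 1.92] M [0.   0.31 0.01] w 0.29276259141229594 j [ 0.05  0.48  1.73  0.15  0.51 -1.87]
```

send_rows --pt "1 0.005 -0.0004 0 0 0 0" --pt "1 0.008 0 0 0 0 0" --pt "1 0.008 0 0 0 0 0" --pt "1 0.008 0 0 0 0 0" --pt "1 0.006 0 0 0 0 0" --pt "1 0.004 0 0 0 0 0" --pt "1 0.003 0 0 0 0 0" --pt "1 0.001 0 0 0 0 0" --pt "1 0 0 0 0 0 0" --pt "1 0 0 0 0 0 0"

```text
time_s: 31.45
eef_pos: [560.3, 154.0, 76.0]
ee_rot: [0.216, -0.111, 0.97, 0.023]
force: [-0.9, 0.3, -1.6]
grip_width: 0.295
grip_force: 60.2
```

```bash
python3 st2.py
```

```text
[0.04 0.01 0.02]
31.65 tip in bore (tool axes) [-4.7   0.18 -0.05] rot [-0.  0.  0.] F tool [ 0.74 -0.26  1.32] M [-0.02  0.3  -0.  ] w 0.2962228528884383 j [ 0.03  0.44  1.86  0.2   0.43 -1.93]
```

send_rows --pt "1 0.001 0 0 0 0 0" --pt "1 0.001 0 0 0 0 0" --pt "1 0.0005 0 0 0 0 0" --pt "1 0.0005 0 0 0 0 0" --pt "1 0.0005 0 0 0 0 0" --pt "1 0.0005 0 0 0 0 0" --pt "1 0.0005 0 0 0 0 0" --pt "1 0.0005 0 0 0 0 0" --pt "1 0 0 0 0 0 0" --pt "1 0 0 0 0 0 0"

```text
time_s: 32.9
eef_pos: [556.0, 153.0, 74.0]
ee_rot: [0.216, -0.111, 0.97, 0.023]
force: [2.9, 2.0, -1.8]
grip_width: 0.294
grip_force: 60.1
```

```bash
python3 st2.py
```

```text
[0.01 0.01 0.01]
33.1 tip in bore (tool axes) [ 0.07  0.14 -0.09] rot [-0.  0.  0.] F tool [-2.15  1.26  2.8 ] M [-0.1  -0.12  0.03] w 0.2951487067230033 j [ 0.03  0.43  1.87  0.2   0.42 -1.94]
```

send_rows --pt "1 0.0005 0 0 0 0 0" --pt "1 0.0005 0 0 0 0 0" --pt "1 0.0004 0 0 0 0 0" --pt "1 0 0 0 0 0 0" --pt "1 0 0 0 0 0 0" --pt "1 0 0 0 0 0 0" --pt "1 0 0 0 0 0 0" --pt "1 0 0 0 0 0 0" --pt "1 0 0 0 0 0 0" --pt "1 0 0 0 0 0 0"

```text
time_s: 34.35
eef_pos: [555.9, 152.9, 74.2]
ee_rot: [0.217, -0.11, 0.97, 0.023]
force: [7.9, 4.0, -2.3]
grip_width: 0.295
grip_force: 59.8
```

```bash
python3 st2.py
```

```text
[0.01 0.01 0.01]
34.55 tip in bore (tool axes) [ 0.13  0.06 -0.2 ] rot [-0.  0.  0.] F tool [-7.61  2.41  5.27] M [-0.43 -1.05  0.13] w 0.29551634176820596 j [ 0.03  0.43  1.87  0.2   0.41 -1.94]
```

send_rows --pt "1 0 0 0 0 0 0" --pt "1 0 0 0 0 0 0" --pt "1 0 0 0 0 0 0" --pt "1 -0.001 0 0 0 0 0" --pt "1 -0.003 0 0 0 0 0" --pt "1 -0.006 0 0 0 0 0" --pt "1 -0.01 0 0 0 0 0" --pt "1 -0.012 0 0 0 0 0" --pt "1 -0.012 0 -0.015 0 0 0" --pt "1 -0.012 0 -0.025 0 0 0"

```text
time_s: 35.8
eef_pos: [587.8, 160.5, 133.3]
ee_rot: [0.215, -0.111, 0.97, 0.023]
force: [-0.0, -1.3, -1.2]
grip_width: 0.298
grip_force: 60.2
```

Run:
```python
from h import *
ctrl.capture("top");ctrl.capture("top");s=ctrl.sense();print(s["time_s"],s["eef_pos"],s["joints"])
plan([517,-215.7,130],Rd(.145+np.pi,0),10,1)
```

```text
35.9 [589.33077547 160.66114418 136.31795087] [ 0.04234352  0.39377212  1.72258654  0.13549994  0.59289294 -1.85179133]
per row mm 38.3 deg 2.6
[1,0.0143,-0.0350,-0.0060,0.0015,0.0443,0.0081],
[1,0.0143,-0.0352,-0.0053,0.0015,0.0443,0.0081],
[1,0.0142,-0.0353,-0.0046,0.0015,0.0443,0.0081],
[1,0.0141,-0.0354,-0.0039,0.0015,0.0443,0.0081],
[1,0.0140,-0.0355,-0.0032,0.0015,0.0443,0.0081],
[1,0.0138,-0.0357,-0.0026,0.0015,0.0443,0.0081],
[1,0.0137,-0.0358,-0.0019,0.0015,0.0443,0.0081],
[1,0.0134,-0.0359,-0.0013,0.0015,0.0443,0.0081],
[1,0.0132,-0.0360,-0.0006,0.0015,0.0443,0.0081],
[1,0.0129,-0.0361,0.0000,0.0015,0.0443,0.0081],
```

send_rows --pt "1 0.0143 -0.035 -0.006 0.0015 0.0443 0.008" --pt "1 0.0143 -0.0352 -0.0053 0.0015 0.0443 0.008" --pt "1 0.0142 -0.0353 -0.0046 0.0015 0.0443 0.008" --pt "1 0.0141 -0.0354 -0.004 0.0015 0.0443 0.008" --pt "1 0.014 -0.0355 -0.0032 0.0015 0.0443 0.008" --pt "1 0.0138 -0.0357 -0.0026 0.0015 0.0443 0.008" --pt "1 0.0137 -0.0358 -0.0019 0.0015 0.0443 0.008" --pt "1 0.0134 -0.0359 -0.0013 0.0015 0.0443 0.008" --pt "1 0.0132 -0.036 -0.0006 0.0015 0.0443 0.008" --pt "1 0.013 -0.036 0 0.0015 0.0443 0.008"

```text
time_s: 37.15
eef_pos: [514.9, -217.2, 126.7]
ee_rot: [-0.004, -0.073, 0.997, 0.0]
force: [0.4, 0.4, -2.2]
grip_width: 0.298
grip_force: 60.3
```

Run:
```python
from h import *
for _ in range(4): p=ctrl.capture("wrist")
s=ctrl.sense();print(s["time_s"],s["eef_pos"],s["joints"])
r=rot(s);P=s["eef_pos"]
for q in("gauge_mid","go_tip"): print([(l["point"],round(l["score"],2),r.inv().apply(onz(p,l["point"],P[2]+17.1)-P)) for l in ctrl.landmark_of(q,p)[:2]])
plan([517,-215.7,60],Rd(.145+np.pi,0),7,1)
```

```text
37.35 [ 515.07816263 -215.91517785  126.63895852] [-0.60501722  0.48906872  1.52820785 -0.00400344  1.12994338 -2.31938209]
[([258.1, 267.6], 0.62, array([  1.53295109,  -1.35196582, -17.09189537]))]
[]
per row mm 9.6 deg 0.1
[1,-0.0003,-0.0001,0.0096,0.0001,-0.0009,0.0003],
[1,-0.0003,-0.0001,0.0096,0.0001,-0.0009,0.0003],
[1,-0.0003,-0.0001,0.0096,0.0001,-0.0009,0.0003],
[1,-0.0003,-0.0001,0.0096,0.0001,-0.0009,0.0003],
[1,-0.0003,-0.0001,0.0096,0.0001,-0.0009,0.0003],
[1,-0.0003,-0.0001,0.0096,0.0001,-0.0009,0.0003],
[1,-0.0002,-0.0001,0.0096,0.0001,-0.0009,0.0003],
```

send_rows --pt "1 -0.0003 0 0.01 0 -0.0009 0.0003" --pt "1 -0.0003 0 0.012 0 -0.0009 0.0003" --pt "1 -0.0003 0 0.012 0 -0.0009 0.0003" --pt "1 -0.0003 0 0.012 0 -0.0009 0.0003" --pt "1 -0.0003 0 0.012 0 -0.0009 0.0003" --pt "1 -0.0003 0 0.01 0 -0.0009 0.0003" --pt "1 -0.0002 0 0.007 0 -0.0009 0.0003" --pt "1 0 0 0 0 0 0" --pt "1 0 0 0 0 0 0" --pt "1 0 0 0 0 0 0"

```text
time_s: 38.7
eef_pos: [517.1, -215.8, 53.0]
ee_rot: [0.0, -0.072, 0.997, -0.0]
force: [-0.2, 0.5, -1.8]
grip_width: 0.294
grip_force: 60.3
```

Run:
```python
from h import *
for _ in range(3): p=ctrl.capture("top")
s=ctrl.sense();print(s["time_s"],s["eef_pos"],s["force"],rot(s).as_matrix().round(4))
plan([516.8,-215.7,23],Rd(.145+np.pi,0),8,1)
```

```text
38.85 [ 516.94031189 -215.70094615   52.81198289] [-0.84355565 -0.00817739 -2.63847923] [[-9.897e-01 -1.435e-01  5.000e-04]
 [-1.435e-01  9.897e-01 -1.000e-04]
 [-5.000e-04 -2.000e-04 -1.000e+00]]
per row mm 3.7 deg 0.0
[1,0.0000,0.0000,0.0037,-0.0000,0.0001,-0.0001],
[1,0.0000,0.0000,0.0037,-0.0000,0.0001,-0.0001],
[1,0.0000,0.0000,0.0037,-0.0000,0.0001,-0.0001],
[1,0.0000,0.0000,0.0037,-0.0000,0.0001,-0.0001],
[1,0.0000,0.0000,0.0037,-0.0000,0.0001,-0.0001],
[1,0.0000,0.0000,0.0037,-0.0000,0.0001,-0.0001],
[1,0.0000,0.0000,0.0037,-0.0000,0.0001,-0.0001],
[1,0.0000,0.0000,0.0037,-0.0000,0.0001,-0.0001],
```

send_rows --pt "1 0 0 0.006 0 0 0" --pt "1 0 0 0.006 0 0 0" --pt "1 0 0 0.004 0 0 0" --pt "1 0 0 0.004 0 0 0" --pt "1 0 0 0.003 0 0 0" --pt "1 0 0 0.003 0 0 0" --pt "1 0 0 0.002 0 0 0" --pt "1 0 0 0.002 0 0 0" --pt "1 0 0 0 0 0 0" --pt "1 0 0 0 0 0 0"

```text
time_s: 40.1
eef_pos: [516.9, -215.7, 22.7]
ee_rot: [0.0, -0.072, 0.997, -0.0]
force: [-0.5, 0.9, -1.9]
grip_width: 0.292
grip_force: 60.3
```

Run:
```python
from h import *
for _ in range(2): p=ctrl.capture("top")
s=ctrl.sense();print(s["time_s"],s["eef_pos"],s["force"],s["wrist_torque"])
```

```text
40.2 [ 516.9175847  -215.71510472   22.70504456] [-0.14073209  0.07877595 -1.90804127] [-0.03799024 -0.00559803  0.04082315]
```

send_rows --pt "1 0 0 0.0005 0 0 0" --pt "1 0 0 0.0005 0 0 0" --pt "1 0 0 0.0004 0 0 0" --pt "1 0 0 0 0 0 0" --pt "1 0 0 0 0 0 0" --pt "0.2 0 0 0 0 0 0" --pt "-0.1 0 0 0 0 0 0" --pt "-0.3 0 0 0 0 0 0" --pt "-0.3 0 0 0 0 0 0" --pt "-0.3 0 0 0 0 0 0"

```text
time_s: 41.45
eef_pos: [516.9, -215.7, 21.2]
ee_rot: [0.0, -0.072, 0.997, 0.0]
force: [-0.8, 0.5, 0.4]
grip_width: 0.648
grip_force: 0.0
```

send_rows --pt "-0.3 0 0 -0.005 0 0 0" --pt "-0.3 0 0 -0.01 0 0 0" --pt "-0.3 0 0 -0.02 0 0 0" --pt "-0.3 0 0 -0.025 0 0 0" --pt "-0.3 0 0 -0.025 0 0 0" --pt "-0.3 0 0 -0.025 0 0 0" --pt "-0.3 0 0 -0.025 0 0 0" --pt "-0.3 0 0 -0.015 0 0 0" --pt "-0.3 0 0 0 0 0 0" --pt "-0.3 0 0 0 0 0 0"

```text
time_s: 42.7
eef_pos: [516.5, -215.4, 170.3]
ee_rot: [-0.001, -0.072, 0.997, 0.001]
force: [-0.2, -0.4, -0.4]
grip_width: 0.647
grip_force: 0.0
```

Run:
```python
from h import *
p=ctrl.capture("wrist");s=ctrl.sense();print(s["time_s"],s["eef_pos"],s["grip_width"],s["force"])
for q in("gauge_mid","go_tip","nogo_tip","seat"):
    for l in ctrl.landmark_of(q,p)[:2]: print(q,l["score"],np.round(onz(p,l["point"],39),1),np.round(l["point"],1))
for n in("scene","top"):
    c=ctrl.capture(n)
    for q,z in(("jar",0),("reagent",0),("tray",0),("gauge_mid",39)): print(n,q,[np.round(l["point"],1) for l in ctrl.landmark_of(q,c)[:2]])
```

```text
42.75 [ 516.48482792 -215.41395797  170.18358898] 0.6507315291421808 [ 0.11015302 -0.11939791 -0.08674141]
gauge_mid 0.58 [ 516.2 -218.7   39. ] [254.2 181.7]
go_tip 0.77 [ 577.9 -204.7   39. ] [259.6 244.8]
seat 0.43 [ 534.  -382.6   39. ] [ 70.8 175.7]
scene jar [array([377.7, 253.5])]
scene reagent [array([380.8, 168.2])]
scene tray [array([123.5, 193.1])]
scene gauge_mid [array([182.3, 185.3])]
top jar [array([139.5, 171.2])]
top reagent [array([131.7, 273.9]), array([206.1, 206.2])]
top tray [array([374.5, 193.7])]
top gauge_mid []
```

```bash
python3 -c "
from rig import ctrl
print(ctrl.finish_job())"
```

```text
the job is handed in; nothing more can be done
None
```

The job is handed in: the go end went fully home until the handle stopped on the block. The no-go end was pressed at about 9 N for over a second and did not enter. The gauge is back in the cradle, turned end for end and released, at about 43 s on the clock; the final camera check showed it in place and the jar, bottle and tray not noticeably moved.

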